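Restock the staining tray

TASK

Get the staining station ready for the next smears: pick out the four reagent bottles (the little dropper bottle, the two small brown stain bottles and the large white buffer bottle) from the things on the bench and stand each, upright and all the way down, in the holder of its own size in the white drip tray, one bottle to a holder. Set them down gently, do not drop them, and leave the two lidded sample cups standing where they are.

Things in the scene. Friction and masses are not known exactly. Their poses are not given: they have to be found in the camera images.
- oil_dropper: Smallest bottle: brown glass dropper bottle with black collar and a pointed black dropper top. Body 27 mm across from the foot to 48 mm height (its shoulder rounds in over the last few mm), collar 20 mm across up to 55 mm, pointed top to 82 mm, about 0.04 kg. Stands upright on the worktop. Origin: centre of its underside; z up; yaw does not matter.
- stain_violet: Small brown glass stain bottle with screw cap (there are two of the same shape and size, interchangeable): body 42 mm across and straight from the foot up to at least 55 mm, its shoulder ends at 85 mm, cap 27 mm across, 98 mm tall in all, about 0.11 kg. Stands upright on the worktop. Origin: centre of its underside; z up the bottle; round, so yaw does not matter.
- stain_red: Small brown glass stain bottle with screw cap (there are two of the same shape and size, interchangeable): body 42 mm across and straight from the foot up to at least 55 mm, its shoulder ends at 85 mm, cap 27 mm across, 98 mm tall in all, about 0.11 kg. Stands upright on the worktop. Origin: centre of its underside; z up the bottle; round, so yaw does not matter.
- buffer: Largest bottle: tall white plastic bottle with screw cap. Body 60 mm across and straight from the foot to at least 80 mm, shoulder ends at 117 mm, cap 35 mm across, 135 mm tall in all, about 0.24 kg. Stands upright on the worktop. Origin: centre of its underside; z up; yaw does not matter.
- holder_small: Smallest of 4 grey bottle holders, fixed, 2 x 2 at 96 mm pitch in any order on a white drip tray (218 mm square, 16 high). Foot 94 x 94 x 4 mm; round cup, bore 33 mm, mouth flaring to 45 mm over the top 9 mm; rim 32 mm, inner floor 5 mm above the origin. Origin: centre of the underside, on the cup axis, 4 mm above the worktop; x, y along the foot's edges. For the dropper bottle.
- holder_medium_1: A middle-sized one of 4 grey bottle holders, fixed, 2 x 2 at 96 mm pitch in any order on a white drip tray (218 mm square, 16 high). Foot 94 x 94 x 4 mm; round cup, bore 48 mm, mouth flaring to 60 mm over the top 9 mm; rim 40 mm, inner floor 5 mm above the origin. Origin: centre of the underside, on the cup axis, 4 mm above the worktop; x, y along the foot's edges. For a stain bottle.
- holder_medium_2: A middle-sized one of 4 grey bottle holders, fixed, 2 x 2 at 96 mm pitch in any order on a white drip tray (218 mm square, 16 high). Foot 94 x 94 x 4 mm; round cup, bore 48 mm, mouth flaring to 60 mm over the top 9 mm; rim 40 mm, inner floor 5 mm above the origin. Origin: centre of the underside, on the cup axis, 4 mm above the worktop; x, y along the foot's edges. For a stain bottle.
- holder_large: Largest of 4 grey bottle holders, fixed, 2 x 2 at 96 mm pitch in any order on a white drip tray (218 mm square, 16 high). Foot 94 x 94 x 4 mm; round cup, bore 66 mm, mouth flaring to 78 mm over the top 9 mm; rim 48 mm, inner floor 5 mm above the origin. Origin: centre of the underside, on the cup axis, 4 mm above the worktop; x, y along the foot's edges. For the large white bottle.
- cup_a: Bystander: lidded sample cup, a wide low beaker 58 mm across with a 64 mm lid, 70 mm tall, standing among the bottles. Not to be moved. Origin: centre of its underside, z up.
- cup_b: Bystander: a second lidded sample cup, the same shape and size (64 mm across the lid, 70 mm tall), standing among the bottles. Not to be moved. Origin: centre of its underside, z up.
Not all that is in view belongs to the job. Leave any blue or green look-alike of the stain_violet alone.

How it is judged:
At the end, for the whole second after the job is handed in: Dropper bottle in the smallest holder, large white bottle in the largest, one stain bottle in each middle-sized one: centred within 10 mm, underside less than 10 mm above the holder's underside, tilted under 0.1 rad, at rest; both cups upright within 30 mm of their start (horizontal distance between oil_dropper and holder_small below 0.01 m and z of oil_dropper in the frame of holder_small below 0.01 m and horizontal distance between buffer and holder_large below 0.01 m and z of buffer in the frame of holder_large below 0.01 m and ((horizontal distance between stain_violet and holder_medium_1 below 0.01 m and z of stain_violet in the frame of holder_medium_1 below 0.01 m and horizontal distance between stain_red and holder_medium_2 below 0.01 m and z of stain_red in the frame of holder_medium_2 below 0.01 m) or (horizontal distance between stain_violet and holder_medium_2 below 0.01 m and z of stain_violet in the frame of holder_medium_2 below 0.01 m and horizontal distance between stain_red and holder_medium_1 below 0.01 m and z of stain_red in the frame of holder_medium_1 below 0.01 m)) and angle between each of oil_dropper, stain_violet, stain_red, buffer, cup_a, cup_b's own z axis and vertical below 0.1 rad and linear speed of each of oil_dropper, stain_violet, stain_red, buffer below 0.02 m/s and distance of each of cup_a, cup_b from where it was at the start of the episode below 0.03 m); the robot touches nothing.
It fails at once if a bottle is dropped or slammed into a holder (faster than 0.6 m/s within 80 mm above the holder's foot) ((horizontal distance between oil_dropper and holder_small below 0.03 m and z of oil_dropper in the frame of holder_small below 0.08 m and linear speed of oil_dropper above 0.6 m/s) or (horizontal distance between oil_dropper and holder_medium_1 below 0.03 m and z of oil_dropper in the frame of holder_medium_1 below 0.08 m and linear speed of oil_dropper above 0.6 m/s) or (horizontal distance between oil_dropper and holder_medium_2 below 0.03 m and z of oil_dropper in the frame of holder_medium_2 below 0.08 m and linear speed of oil_dropper above 0.6 m/s) or (horizontal distance between oil_dropper and holder_large below 0.03 m and z of oil_dropper in the frame of holder_large below 0.08 m and linear speed of oil_dropper above 0.6 m/s) or (horizontal distance between stain_violet and holder_small below 0.03 m and z of stain_violet in the frame of holder_small below 0.08 m and linear speed of stain_violet above 0.6 m/s) or (horizontal distance between stain_violet and holder_medium_1 below 0.03 m and z of stain_violet in the frame of holder_medium_1 below 0.08 m and linear speed of stain_violet above 0.6 m/s) or (horizontal distance between stain_violet and holder_medium_2 below 0.03 m and z of stain_violet in the frame of holder_medium_2 below 0.08 m and linear speed of stain_violet above 0.6 m/s) or (horizontal distance between stain_violet and holder_large below 0.03 m and z of stain_violet in the frame of holder_large below 0.08 m and linear speed of stain_violet above 0.6 m/s) or (horizontal distance between stain_red and holder_small below 0.03 m and z of stain_red in the frame of holder_small below 0.08 m and linear speed of stain_red above 0.6 m/s) or (horizontal distance between stain_red and holder_medium_1 below 0.03 m and z of stain_red in the frame of holder_medium_1 below 0.08 m and linear speed of stain_red above 0.6 m/s) or (horizontal distance between stain_red and holder_medium_2 below 0.03 m and z of stain_red in the frame of holder_medium_2 below 0.08 m and linear speed of stain_red above 0.6 m/s) or (horizontal distance between stain_red and holder_large below 0.03 m and z of stain_red in the frame of holder_large below 0.08 m and linear speed of stain_red above 0.6 m/s) or (horizontal distance between buffer and holder_small below 0.03 m and z of buffer in the frame of holder_small below 0.08 m and linear speed of buffer above 0.6 m/s) or (horizontal distance between buffer and holder_medium_1 below 0.03 m and z of buffer in the frame of holder_medium_1 below 0.08 m and linear speed of buffer above 0.6 m/s) or (horizontal distance between buffer and holder_medium_2 below 0.03 m and z of buffer in the frame of holder_medium_2 below 0.08 m and linear speed of buffer above 0.6 m/s) or (horizontal distance between buffer and holder_large below 0.03 m and z of buffer in the frame of holder_large below 0.08 m and linear speed of buffer above 0.6 m/s)).
It fails at once if a sample cup is pushed more than 30 mm or knocked over (distance of any of cup_a, cup_b from where it was at the start of the episode above 0.03 m or angle between any of cup_a, cup_b's own z axis and vertical above 0.4 rad).
It also fails if it takes over 96 s, if anything falls off the work surface, if the arm or the gripper's body presses on something with over 40 N, if the wrist force passes 120 N, or if a joint passes its speed limit or range.

ROBOT

A 7-joint arm with a two-finger parallel gripper is mounted at the origin on a cart in front of the work surface, level with it; the furniture and walls round the work are solid. World frame = base frame: x ahead of the robot, y to its left, z up, the work surface at z = 0. Lengths are in m, angles in rad, forces in N, time in s.
With the tool pointing down it reaches from about 0.4 to 0.875 m from the base axis. Payload 19.3 kg.
Tool frame: the origin (TCP) lies midway between the tips of the shut fingers; the grasp point (between the pads) lies 19 mm behind it; z points along the fingers, y is the direction in which the jaws open and shut (so a half turn about z gives the same grasp; the last joint's range is limited). The gripper opens to 85 mm and grips with 20 to 120 N. Pads are 22 mm wide; open, the fingers measure 114 mm over their backs; the gripper's body (76 mm by 85 mm) begins 54 mm behind the grasp point. The pads swing forward as they close: fully open they stand 13 mm farther back than shut.
Start: joints at [-1.263, 0.521, -0.036, 1.599, 0.021, 1.021, -0.113], TCP at [0.231, 0.581, 0.208] pointing down, gripper open.
Joint ranges: [-2.91, 2.91], [-0.3, 2.13], [-1.5, 1.42], [0.17, 2.43], [-1.26, 4.41], [0.16, 1.93], [-2.52, 2.52]. Speed limits (rad/s): [1.89, 1.89, 2.39, 2.39, 3.01, 3.01, 3.01].

INTERFACE

Orientations are given as [roll, pitch, yaw] about the fixed x, y, z axes, in that order (R = Rz(yaw) Ry(pitch) Rx(roll)).
In Python, from workcell import telemetry, cams, workorder gives the robot as it stands. The module is installed in compiled form; this text tells all that it offers.
- The arm moves only by the tool apply_moves, never from a script. Its argument "steps" is a list of rows, each a list of 4 numbers: the shift along the tool's x, y, z in cm, then the turn about the tool's z in rad. A call has exactly 10 rows; each row is the pose to reach, as a shift and turn from the pose commanded when the call began, along the tool's axes at that moment; what a row does not reach only later rows make up. A row lasts 1/12 s, in which the tool goes at most 41.7 mm and 7.16 degrees, less where a joint would pass 70% of its speed; a pose out of reach is approached as far as the arm can. A call with a gripper value outside its range is refused whole. "claw" is the closure, from 0 (fully open) to 1 (shut), set as the call begins (left out, the last holds). The fingers move at their own pace and stop on an object; "force" is the grip in N (left out, the last holds). Time passes only in rows, so rows that repeat a pose let the fingers close, or fill a call up. It gives the time, the measured TCP pose, the force and the opening at its end, in the units of the state.
- telemetry.observe(): the state, without advancing time (a new reading comes with each control period).
- cams.grab_frame(name): name is "scene" or "side" or "wrist"; returns a dict with "color" (384x512x3 uint8, red, green, blue), "mtx" (3x3 intrinsics, pixels), "k1" (the pictures are not rectified: a ray, as slopes to the right and down, at radius r is drawn at 1 + k1 r^2 times it, then the intrinsics apply), "eye" and "orientation" of the camera in the world; the wrist camera has in their place "T_tool_cam" (4x4, takes a point from camera to tool coordinates, whose origin is the TCP and whose axes are the flange's). Camera axes: x right, y down, z forward; pixel columns grow to the right and rows downward; lengths in m; the calibration is good to about 2 mm. A picture is of the moment at which its call begins: read the wrist's pose just before it. There is no depth.
- workorder.job_done(): hands the job in, once; it reports no verdict.
Trained networks look in the newest picture that a camera, given by its name, has taken for a name from the list of things; names that differ only in an ending like _2 or _b are one class to them, and where a whole thing is asked for, a point or a joint stands for the part that bears it (a point fixed in the world has none). Each returns a list of dicts, best first, with "score" (0 to 1); they miss things now and then, are a little off and sometimes report something else, mostly with a low value. They report only what shows in the picture. A call takes as long as a camera call. They do not tell look-alikes from the thing itself.
- cams.find_in(camera, name): "box" ([left, top, width, height] in pixels, round what is visible of it).
- cams.pinpoint(camera, name): "uv" ([column, row] in pixels: a listed point, or the origin of a listed thing).
The state is a dict: "clock": time; "qpos": joint angles; "qd": joint speeds; "joint_efforts": joint torques, N m; "position": TCP position; "tool_rot": TCP orientation; "force": force on the tool from outside, world axes, zero at the start; "moment": the same for the moment, N m; "grip_width": finger opening in m.
Only numpy, scipy, OpenCV 4.12 (cv2) and the standard library are available. Lean on these libraries where they do the work, as an engineer would, in place of code of your own. Each camera call takes 0.05 s, during which the arm holds its last target. There are 200 camera calls.

## Working session

There is one attempt and no reset: what is moved stays moved. The work goes in short steps, Python scripts to look and compute and a tool call to move; the robot and the scene stay as the last step left them, time stands still between calls to the robot, and variables do not carry over. Pictures are saved under pics/ and viewed, about 12 in all and at most 16, crops included, and the job is handed in when it is done.

Besides the shell and the picture viewer there is one more tool, called after "Emit:" as name(argument=value, ...), one argument or row to a line, values as JSON. apply_moves: Moves the arm, as the interface text tells. Its arguments: {"type":"object","properties":{"steps":{"type":"array"},"claw":{"type":"number"},"force":{"type":"number"}},"required":["steps"]}

```bash
mkdir -p pics; cat > h.py <<'E'
import numpy as np, cv2
from workcell import telemetry, cams, workorder
from scipy.spatial.transform import Rotation as R
def rot(o):
    o=np.array(o,float)
    if o.shape==(3,3): return o
    return R.from_euler('xyz',o).as_matrix() if o.size==3 else R.from_quat(o).as_matrix()
def grab(n):
    s=telemetry.observe(); f=cams.grab_frame(n)
    if n=='wrist':
        T=np.eye(4); T[:3,:3]=rot(s['tool_rot']); T[:3,3]=s['position']
        T=T@np.array(f['T_tool_cam']); f['E']=T[:3,3]; f['R']=T[:3,:3]
    else: f['E']=np.array(f['eye']); f['R']=rot(f['orientation'])
    return f
def at_z(f,uv,z):
    K=np.array(f['mtx']); k=f['k1']; d=np.linalg.inv(K)@[uv[0],uv[1],1]; d=d[:2]
    u=d.copy()
    for _ in range(20): u=d/(1+k*(u@u))
    r=f['R']@[u[0],u[1],1]; return f['E']+r*(z-f['E'][2])/r[2]
def proj(f,p):
    q=f['R'].T@(np.array(p)-f['E']); u=q[:2]/q[2]; u=u*(1+f['k1']*(u@u)); K=np.array(f['mtx'])
    return (K@[u[0],u[1],1])[:2]
def save(f,name): cv2.imwrite('pics/'+name,cv2.cvtColor(f['color'],cv2.COLOR_RGB2BGR))
NAMES=['oil_dropper','stain_violet','buffer','holder_small','holder_medium_1','holder_large','cup_a']
E
python3 - <<'E'
from h import *
np.set_printoptions(precision=3,suppress=True)
s=telemetry.observe(); print(s)
for c in ['scene','side','wrist']:
    f=grab(c); save(f,c+'0.png'); print(c,f['E'],f['R'][:,2],f.get('orientation'),f.get('T_tool_cam'),f['k1'],f['mtx'])
    for n in NAMES:
        for d in cams.pinpoint(c,n)[:4]:
            print(n,np.round(d['uv']),round(d['score'],2),at_z(f,d['uv'],0.004 if 'hold' in n else 0)[:2])
E
```

```text
{'clock': 0.0, 'qpos': array([-1.263,  0.522, -0.036,  1.6  ,  0.021,  1.021, -0.113]), 'qd': array([-0.001, -0.   ,  0.   , -0.001, -0.   ,  0.   , -0.   ]), 'joint_efforts': array([  0.   , -92.71 ,   1.98 , -36.993,   0.018,   0.008,  -0.   ]), 'position': array([0.23 , 0.581, 0.208]), 'tool_rot': array([-3.14 ,  0.   ,  2.764]), 'force': array([ 0.023, -0.103, -0.552]), 'moment': array([0.029, 0.013, 0.011]), 'grip_width': 0.08574026379265151}
scene [-0.292 -0.8    0.741] [ 0.61   0.597 -0.521] [-2.119 -0.017 -0.786] None 0.004846597227534943 [[475.924   0.    249.581]
 [  0.    475.924 192.63 ]
 [  0.      0.      1.   ]]
oil_dropper [359. 286.] 0.66 [ 0.467 -0.41 ]
stain_violet [183. 200.] 0.97 [0.407 0.152]
stain_violet [168. 184.] 0.94 [0.432 0.257]
stain_violet [203. 190.] 0.59 [0.486 0.156]
buffer [326. 252.] 0.89 [ 0.514 -0.283]
holder_small [282. 206.] 0.79 [ 0.588 -0.071]
holder_medium_1 [237. 202.] 0.9 [0.507 0.03 ]
holder_medium_1 [264. 212.] 0.57 [ 0.526 -0.057]
holder_large [257. 185.] 0.63 [0.619 0.06 ]
cup_a [147. 165.] 0.9 [0.454 0.402]
cup_a [192. 166.] 0.88 [0.5
[... 455 characters left out ...]
n_violet [224. 187.] 0.56 [0.51  0.193]
buffer [311. 245.] 0.57 [ 0.538 -0.273]
holder_small [283. 206.] 0.69 [ 0.608 -0.046]
holder_medium_1 [247. 202.] 0.8 [0.513 0.043]
holder_medium_1 [264. 215.] 0.78 [ 0.516 -0.057]
holder_large [267. 194.] 0.71 [0.614 0.056]
cup_a [221. 176.] 0.5 [0.55  0.288]
cup_a [188. 172.] 0.49 [0.452 0.393]
wrist [0.163 0.608 0.373] [ 0.263 -0.104 -0.959] None [[ 0.001 -0.959 -0.283  0.073]
 [ 1.     0.001  0.    -0.   ]
 [ 0.    -0.283  0.959 -0.165]
 [ 0.     0.     0.     1.   ]] -0.08744211150899937 [[333.699   0.    256.493]
 [  0.    333.699 191.772]
 [  0.      0.      1.   ]]
stain_violet [ 93. 363.] 0.69 [0.419 0.25 ]
cup_a [193. 353.] 0.67 [0.452 0.398]
```

```bash
python3 - <<'E'
import cv2
a=cv2.imread('pics/scene0.png')[110:335,110:410]; cv2.imwrite('pics/s1.png',cv2.resize(a,None,fx=2.6,fy=2.6,interpolation=2))
E
```

```text
(no output)
```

View pics/s1.png

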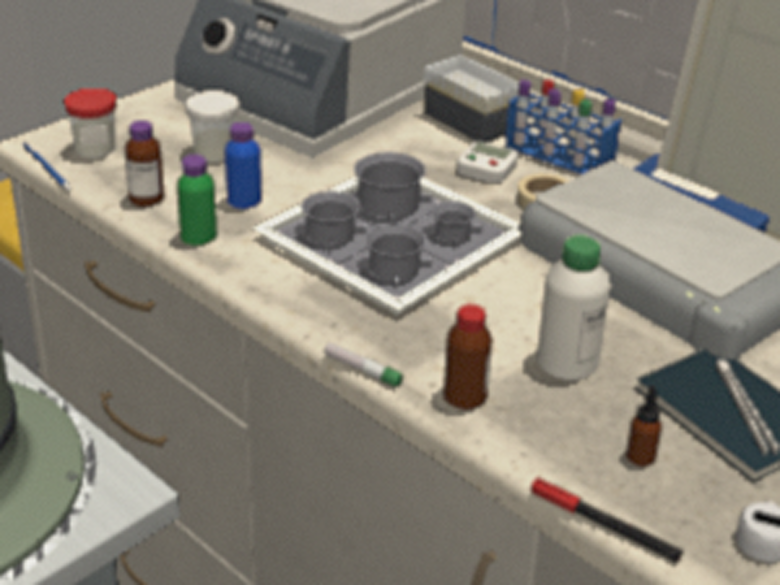

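Crop of the scene picture: the look-alikes are the brown violet-capped bottle at full-image (166,173), the brown red-capped one at (290,248), green at (186,190) and blue at (203,175). I choose the two brown ones. The white buffer is at (330,235), the dropper at (358,278) and the cups at (145,158) and (192,158). The holders are large (259,183), small (284,196), and medium (236,195) and (262,209).
I start with the violet one: move above it and check with the wrist camera.

Emit:
apply_moves(
  steps=[
    [-2,-1.5,0,0],
    [-5,-4,0,0],
    [-8.3,-6.6,0,0],
    [-11.5,-9.1,0,0],
    [-14.7,-11.6,0,0],
    [-17.9,-14.1,0,0],
    [-21.1,-16.6,0,0],
    [-24.3,-19.2,0,0],
    [-27.3,-21.6,0,0],
    [-30,-23.7,0,0],
  ],
  claw=0,
  force=60,
)

```text
clock: 2.03
position: [0.4229, 0.2475, 0.2084]
tool_rot: [3.141, 0.0, 2.763]
force: [1.4, 0.5, 0.3]
grip_width: 0.0853
```

```bash
cat >> h.py <<'E'
def look(name,names,z=0.0,zh=0.004):
    f=grab('wrist'); save(f,name); s=telemetry.observe(); print('t',s['clock'],'tcp',s['position'],s['tool_rot'],'w',s['grip_width'])
    for n in names:
        for k,fn in (('uv',cams.pinpoint),('box',cams.find_in)):
            for d in fn('wrist',n)[:3]:
                if k=='uv': print(n,np.round(d['uv']),round(d['score'],2),at_z(f,d['uv'],zh if 'hold' in n else z)[:2])
                else: print(n,'box',np.round(d['box']),round(d['score'],2))
    return f
def shift(target,yaw=None):
    """world target (x,y,z) -> tool shift cm from measured pose"""
    s=telemetry.observe(); return 100*rot(s['tool_rot']).T@(np.array(target)-s['position'])
np.set_printoptions(precision=3,suppress=True)
E
python3 - <<'E'
from h import *
f=look('w1.png',['stain_violet','cup_a'])
E
```

```text
t 2.0833 tcp [0.426 0.242 0.208] [-3.14   0.002  2.757] w 0.08552564292311748
stain_violet [168. 184.] 0.89 [0.411 0.141]
stain_violet [254. 158.] 0.88 [0.42  0.245]
stain_violet [221. 241.] 0.76 [0.5   0.169]
stain_violet box [129. 167.  61.  59.] 0.87
stain_violet box [236. 139.  44.  51.] 0.84
stain_violet box [191. 228.  46.  63.] 0.71
cup_a [321. 243.] 0.9 [0.548 0.283]
cup_a [387. 135.] 0.79 [0.45  0.396]
cup_a box [364. 110.  83.  70.] 0.89
cup_a box [301. 223.  54.  74.] 0.63
```

View pics/w1.png

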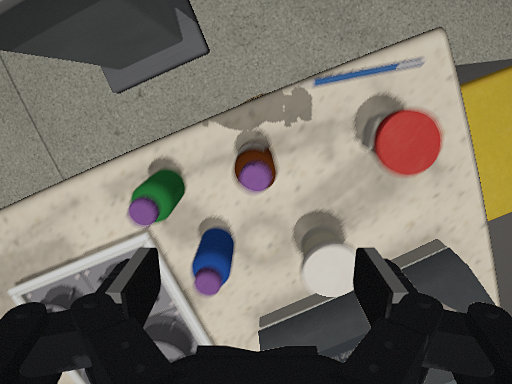

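The wrist view shows the brown violet-capped bottle (cap about (256,177)) between green, blue and the white-lidded cup; the jaw axis (image horizontal) is clear.

```bash
python3 - <<'E'
from h import *
f=grab('wrist'); save(f,'w2.png'); 
c=f['color'].astype(int); hsv=cv2.cvtColor(f['color'],cv2.COLOR_RGB2HSV)
m=cv2.inRange(hsv,(125,80,60),(160,255,255)); n,l,st,ce=cv2.connectedComponentsWithStats(m)
for i in range(1,n):
    if st[i,4]>100: print(ce[i],st[i],at_z(f,ce[i],0.097))
for d in cams.pinpoint('wrist','stain_violet'): print(d, at_z(f,d['uv'],0))
s=telemetry.observe(); print(s['position'],s['tool_rot'])
print(shift([.421,.246,.034]))
E
```

```text
[254.054 177.541] [239 162  31  31 724] [0.417 0.25  0.097]
[141.394 212.098] [127 197  31  30 632] [0.41  0.145 0.097]
[206.406 282.966] [193 270  28  26 532] [0.496 0.17  0.097]
{'uv': [167.5, 182.3], 'score': 0.89} [0.408 0.144 0.   ]
{'uv': [215.7, 241.4], 'score': 0.87} [0.497 0.167 0.   ]
[0.421 0.251 0.208] [ 3.141 -0.     2.765]
[-0.143 -0.481 17.409]
```

Emit:
apply_moves(
  steps=[
    [0.1,-0.2,1.5,0],
    [0.2,-0.4,4,0],
    [0.2,-0.4,6.5,0],
    [0.2,-0.4,9,0],
    [0.2,-0.4,11.5,0],
    [0.2,-0.4,13.5,0],
    [0.2,-0.4,15,0],
    [0.2,-0.4,16.3,0],
    [0.2,-0.4,17,0],
    [0.2,-0.4,17.4,0],
  ],
)

```text
clock: 3.22
position: [0.4179, 0.2475, 0.0333]
tool_rot: [-3.141, -0.001, 2.765]
force: [0.4, 0.5, 0.0]
grip_width: 0.0855
```

Emit:
apply_moves(
  steps=[
    [0,0,0,0],
    [0,0,0,0],
    [0,0,0,0],
    [0,0,0,0],
    [0,0,0,0],
    [0,0,0,0],
    [0,0,0,0],
    [0,0,0,0],
    [0,0,0,0],
    [0,0,0,0],
  ],
  claw=1,
  force=60,
)

```text
clock: 4.05
position: [0.4191, 0.2474, 0.0351]
tool_rot: [3.14, 0.001, 2.764]
force: [-0.5, -1.1, 11.9]
grip_width: 0.0389
```

Emit:
apply_moves(
  steps=[
    [0,0,-0.5,0],
    [0,0,-1.5,0],
    [0,0,-3,0],
    [0,0,-5,0],
    [0,0,-7,0],
    [0,0,-9,0],
    [0,0,-11,0],
    [0,0,-13,0],
    [0,0,-14,0],
    [0,0,-14.5,0],
  ],
)

```text
clock: 4.88
position: [0.4191, 0.2473, 0.181]
tool_rot: [3.139, 0.001, 2.764]
force: [0.7, -0.0, -1.0]
grip_width: 0.0387
```

```bash
python3 - <<'E'
from h import *
f=look('w3.png',['holder_medium_1','holder_small','holder_large'])
E
```

```text
t 4.9333 tcp [0.419 0.247 0.181] [3.14  0.001 2.764] w 0.0385004589569554
holder_medium_1 [126. 297.] 0.75 [0.511 0.042]
holder_medium_1 [326. 254.] 0.45 [0.543 0.283]
holder_medium_1 box [ 16. 284.  88.  62.] 0.87
holder_medium_1 box [116. 350.  35.  34.] 0.64
holder_medium_1 box [ 75. 257.  81.  81.] 0.6
holder_small box [ 89. 346.   8.   8.] 0.36
holder_large box [121. 348.  32.  36.] 0.55
```

View pics/w3.png

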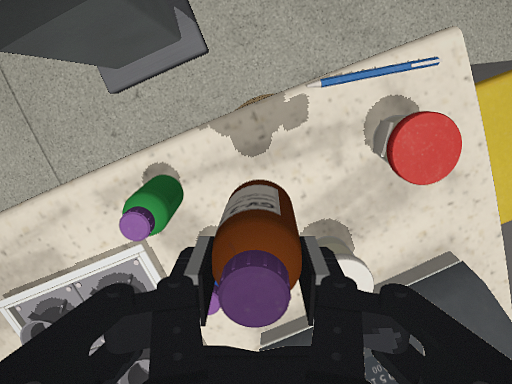

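Held upright by the body. Now over the tray.

Emit:
apply_moves(
  steps=[
    [-0.8,-0.8,0,0],
    [-2.4,-2.4,0,0],
    [-4.4,-4.4,0,0],
    [-6.4,-6.4,0,0],
    [-8.5,-8.4,0,0],
    [-10.6,-10.4,0,0],
    [-12.6,-12.4,0,0],
    [-14.4,-14.2,0,0],
    [-15.6,-15.4,0,0],
    [-16.1,-15.9,0,0],
  ],
)

```text
clock: 6.07
position: [0.5101, 0.0364, 0.1787]
tool_rot: [-3.14, -0.0, 2.76]
force: [-0.1, -1.1, -1.4]
grip_width: 0.0391
```

```bash
python3 - <<'E'
from h import *
f=look('w4.png',['holder_medium_1','holder_small','holder_large','stain_violet'])
for c in ['scene','side']:
    f=grab(c); save(f,c+'4.png')
    for n in NAMES:
        for d in cams.pinpoint(c,n)[:4]:
            print(c,n,np.round(d['uv']),round(d['score'],2),at_z(f,d['uv'],0.004 if 'hold' in n else 0)[:2])
E
```

```text
t 6.1167 tcp [0.51  0.037 0.179] [-3.14  0.    2.76] w 0.03873528946367806
holder_medium_1 [178. 202.] 0.77 [ 0.514 -0.057]
holder_medium_1 box [121. 145. 107. 110.] 0.79
holder_medium_1 box [199. 111. 118.  90.] 0.61
holder_small [216. 273.] 0.67 [ 0.609 -0.054]
holder_small box [162. 242.  57.  75.] 0.87
holder_large [291. 245.] 0.91 [0.607 0.038]
holder_large box [288. 195.  57. 105.] 0.58
stain_violet [321.  28.] 0.96 [0.407 0.143]
stain_violet [375. 108.] 0.68 [0.499 0.17 ]
stain_violet [256. 211.] 0.56 [0.557 0.017]
stain_violet box [214. 182.  90. 147.] 0.94
stain_violet box [352.  87.  83.  49.] 0.82
stain_violet box [302.   0.  65.  55.] 0.81
scene oil_dropper [357. 286.] 0.55 [ 0.464 -0.408]
scene stain_violet [205. 189.] 0.85 [0.494 0.158]
scene stain_violet [234. 156.] 0.77 [0.708 0.257]
scene buffer [285. 203.] 0.24 [ 0.61  -0.062]
scene holder_small [282. 206.] 0.88 [ 0.586 -0.071]
scene holder_small [191. 166.] 0.74 [0.549 0.289]
scene holder_medium_1 [262. 212.] 0.62 [ 0.523 -0.054]
scene holder_medium_1 [237. 202.] 0.59 [0.506 0.032]
scene holder_large [257. 188.] 0.68 [0.606 0.048]
scene cup_a [147. 165.] 0.91 [0.453 0.4  ]
scene cup_a [195. 170.] 0.83 [0.544 0.267]
scene cup_a [357. 290.] 0.47 [ 0.453 -0.414]
side oil_dropper [326. 278.] 0.71 [ 0.47  -0.411]
side oil_dropper [247. 200.] 0.25 [0.526 0.06 ]
side stain_violet [208. 199.] 0.8 [0.409 0.144]
side stain_violet [248. 170.] 0.68 [0.672 0.27 ]
side stain_violet [222. 186.] 0.66 [0.508 0.206]
side buffer [309. 244.] 0.67 [ 0.536 -0.266]
side holder_small [280. 205.] 0.82 [ 0.606 -0.034]
side holder_medium_1 [264. 216.] 0.93 [ 0.513 -0.063]
side holder_medium_1 [246. 201.] 0.7 [0.516 0.051]
side holder_large [267. 197.] 0.78 [0.599 0.036]
side cup_a [187. 175.] 0.55 [0.434 0.368]
side cup_a [221. 175.] 0.45 [0.552 0.294]
```

View pics/w4.png

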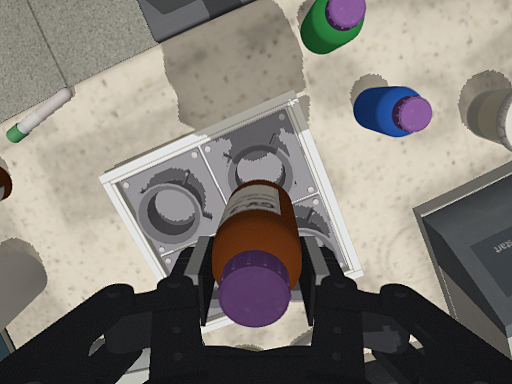

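```bash
python3 - <<'E'
from h import *
f=grab('wrist'); save(f,'w5.png')
a=[at_z(f,p,0.016)[:2] for p in ([102,177],[297,97],[361,272])]
print(a,np.linalg.norm(a[0]-a[1]),np.linalg.norm(a[2]-a[1]),'ctr',(a[0]+a[2])/2)
print('rims',at_z(f,[171,213],.044),at_z(f,[177,203],.009))
for p in ([.512,.038],[.514,-.057]):
  for z in(.009,.044): print(p,z,proj(f,[*p,z]))
im=cv2.imread('pics/w5.png')[80:310,90:370]; cv2.imwrite('pics/w5c.png',cv2.resize(im,None,fx=2.6,fy=2.6,interpolation=2))
E
```

```text
[array([ 0.458, -0.112]), array([0.458, 0.101]), array([0.662, 0.105])] 0.21312916903675175 0.2037596872990562 ctr [ 0.56  -0.003]
rims [ 0.514 -0.051  0.044] [ 0.514 -0.053  0.009]
[0.512, 0.038] 0.009 [256.063 170.091]
[0.512, 0.038] 0.044 [256.003 178.423]
[0.514, -0.057] 0.009 [173.836 203.974]
[0.514, -0.057] 0.044 [165.291 215.502]
```

View pics/w5c.png

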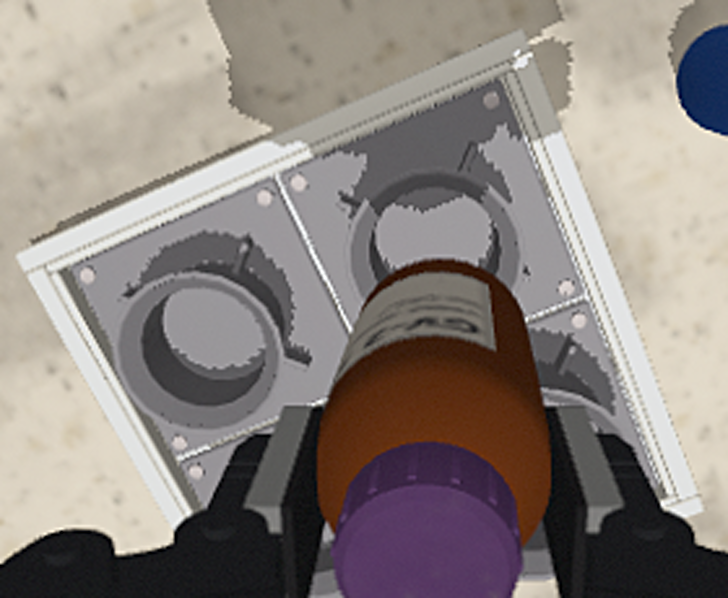

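M2 rim reads about (0.514,-0.056), M1 about (0.513,0.040), pitch 95.5 mm against 96 — good. Lower into M1.

Emit:
apply_moves(
  steps=[
    [-0.2,0.4,0.5,0],
    [-0.2,0.4,1.5,0],
    [-0.2,0.4,3,0],
    [-0.2,0.4,4.5,0],
    [-0.2,0.4,6,0],
    [-0.2,0.4,7.3,0],
    [-0.2,0.4,8.3,0],
    [-0.2,0.4,9.1,0],
    [-0.2,0.4,9.7,0],
    [-0.2,0.4,10,0],
  ],
)

```text
clock: 8.2
position: [0.5127, 0.0428, 0.0783]
tool_rot: [-3.141, -0.001, 2.764]
force: [-0.8, 0.4, -0.5]
grip_width: 0.039
```

Emit:
apply_moves(
  steps=[
    [0,0,0.4,0],
    [0,0,0.8,0],
    [0,0,1.2,0],
    [0,0,1.6,0],
    [0,0,2,0],
    [0,0,2.4,0],
    [0,0,2.7,0],
    [0,0,2.9,0],
    [0,0,3.1,0],
    [0,0,3.2,0],
  ],
)

```text
clock: 9.03
position: [0.5129, 0.0399, 0.0474]
tool_rot: [-3.139, 0.001, 2.761]
force: [-2.2, -17.0, 10.3]
grip_width: 0.0384
```

Emit:
apply_moves(
  steps=[
    [-0.05,-0.1,0,0],
    [-0.1,-0.2,0,0],
    [-0.1,-0.3,0,0],
    [-0.15,-0.4,0,0],
    [-0.15,-0.4,0.05,0],
    [-0.15,-0.4,0.1,0],
    [-0.15,-0.4,0.15,0],
    [-0.15,-0.4,0.15,0],
    [-0.15,-0.4,0.15,0],
    [-0.15,-0.4,0.15,0],
  ],
)

```text
clock: 9.87
position: [0.5129, 0.0386, 0.0456]
tool_rot: [3.142, 0.0, 2.764]
force: [1.3, -1.1, -0.3]
grip_width: 0.0386
```

Emit:
apply_moves(
  steps=[
    [0,0,0,0],
    [0,0,0,0],
    [0,0,0,0],
    [0,0,0,0],
    [0,0,0,0],
    [0,0,0,0],
    [0,0,-0.5,0],
    [0,0,-1.5,0],
    [0,0,-3,0],
    [0,0,-5,0],
  ],
  claw=0,
)

```text
clock: 10.7
position: [0.5123, 0.0384, 0.0962]
tool_rot: [-3.141, -0.001, 2.764]
force: [-0.2, -0.1, -0.5]
grip_width: 0.0855
```

Emit:
apply_moves(
  steps=[
    [0,0,-2,0],
    [0,0,-4,0],
    [0,0,-6,0],
    [0,0,-8.5,0],
    [0,0,-11,0],
    [0,0,-13,0],
    [0,0,-14,0],
    [0,0,-14,0],
    [0,0,-14,0],
    [0,0,-14,0],
  ],
)

```text
clock: 11.53
position: [0.5123, 0.0385, 0.2348]
tool_rot: [-3.141, -0.001, 2.764]
force: [-0.7, 0.0, -0.4]
grip_width: 0.0852
```

```bash
python3 - <<'E'
from h import *
f=look('w6.png',['stain_violet','holder_medium_1','holder_small','holder_large'],z=.009)
c=grab('scene')
# red: pixel base estimate
print('red', at_z(c,[290,263],0), at_z(c,[291,231],.098), 'buf',at_z(c,[332,202],.135),at_z(c,[330,251],0))
for d in cams.find_in('scene','stain_violet')+cams.find_in('scene','buffer'): print(d, at_z(c,[d['box'][0]+d['box'][2]/2,d['box'][1]],.098))
E
```

```text
t 11.5833 tcp [0.512 0.038 0.235] [-3.141 -0.001  2.764] w 0.0854603242817875
stain_violet [260. 158.] 0.96 [0.514 0.041]
stain_violet [313.  37.] 0.75 [0.41  0.145]
stain_violet [352. 106.] 0.64 [0.496 0.163]
stain_violet box [238. 143.  44.  46.] 0.81
stain_violet box [338.  87.  63.  38.] 0.78
stain_violet box [294.   6.  51.  55.] 0.77
holder_medium_1 [260. 157.] 0.63 [0.514 0.042]
holder_medium_1 box [208. 104.  98. 101.] 0.78
holder_medium_1 box [136. 137. 102.  98.] 0.68
holder_medium_1 box [171. 211.  95.  80.] 0.24
holder_small box [172. 210.  93.  84.] 0.9
holder_large [287. 227.] 0.9 [0.611 0.041]
holder_large box [239. 180.  95.  93.] 0.63
red [ 0.416 -0.249  0.   ] [ 0.41  -0.249  0.098] buf [ 0.529 -0.272  0.135] [ 0.523 -0.288  0.   ]
{'box': [193.5, 156.7, 15.2, 32.0], 'score': 0.92} [0.501 0.178 0.098]
{'box': [177.2, 170.5, 15.7, 34.6], 'score': 0.63} [0.414 0.144 0.098]
{'box': [228.1, 166.5, 14.9, 29.4], 'score': 0.6} [0.533 0.064 0.098]
{'box': [318.0, 199.4, 27.1, 57.2], 'score': 0.79} [ 0.589 -0.231  0.098]
```

View pics/w6.png

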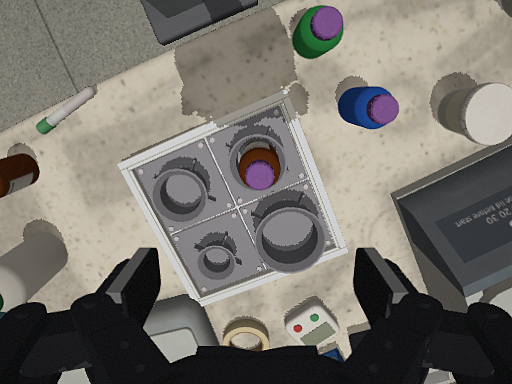

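Violet bottle sits upright in M1 (cap at (260,175)). The other rims are M2 (182,191), S (216,257) and L (288,240).

```bash
python3 - <<'E'
from h import *
f=grab('wrist'); print(telemetry.observe()['qpos'])
print('cap',at_z(f,[260,175],.107))
for n,p,z in(('M1',[258.5,163],.044),('M2',[182,191],.044),('S',[216.5,257],.036),('L',[288.5,240],.052)): print(n,at_z(f,p,z),proj(f,at_z(f,p,z)))
im=cv2.imread('pics/w6.png')[100:290,130:340]
for q in (([.513,.038],.03,.044),([.513,-.058],.03,.044),([.609,-.058],.0225,.036),([.609,.038],.039,.052)):
    t=np.linspace(0,6.28,60); P=np.array([proj(f,[q[0][0]+q[1]*np.cos(a),q[0][1]+q[1]*np.sin(a),q[2]]) for a in t])
    P=((P-[130,100]+.5)*3).astype(int); 
    if 'big' not in dir(): big=cv2.resize(im,None,fx=3,fy=3,interpolation=2)
    cv2.polylines(big,[P],False,(0,255,255),1)
cv2.imwrite('pics/w6c.png',big)
E
```

```text
[-0.296  0.316  0.134  1.862 -0.05   0.967  1.053]
cap [0.512 0.042 0.107]
M1 [0.513 0.04  0.044] [258.5 163. ]
M2 [ 0.511 -0.051  0.044] [182. 191.]
S [ 0.604 -0.05   0.036] [216.5 257. ]
L [0.608 0.04  0.052] [288.5 240. ]
```

View pics/w6c.png

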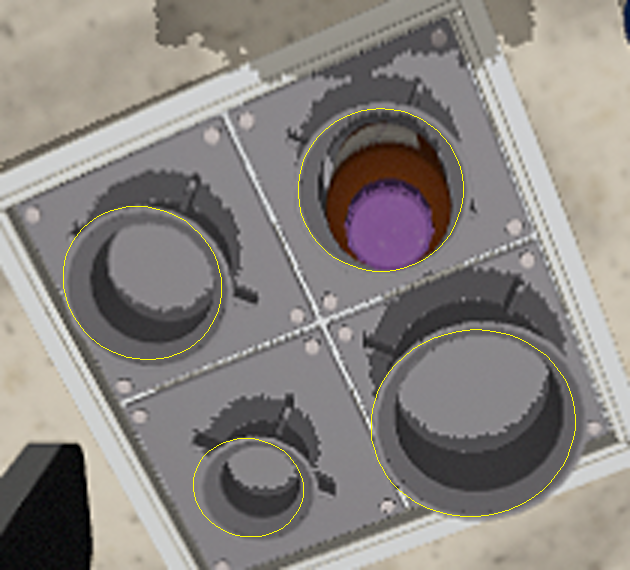

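Emit:
apply_moves(
  steps=[
    [-0.1,-1,0,0],
    [-0.3,-3.5,0,0],
    [-0.4,-7,0,0],
    [-0.6,-10.8,0.5,0],
    [-0.7,-14.6,1,0],
    [-0.9,-18.4,1.5,0],
    [-1.1,-22.2,2,0],
    [-1.3,-25.8,2.5,0],
    [-1.4,-28.6,2.5,0],
    [-1.4,-30.4,2.5,0],
  ],
)

```text
clock: 13.02
position: [0.4116, -0.2526, 0.2106]
tool_rot: [-3.141, -0.0, 2.761]
force: [-1.4, -0.6, 0.6]
grip_width: 0.0856
```

```bash
python3 - <<'E'
from h import *
import time
f=look('w7.png',['stain_violet','buffer','oil_dropper'])
f=grab('wrist'); save(f,'w7b.png'); hsv=cv2.cvtColor(f['color'],cv2.COLOR_RGB2HSV)
m=cv2.inRange(hsv,(0,190,120),(4,255,255))|cv2.inRange(hsv,(174,160,100),(180,255,255)); n,l,st,ce=cv2.connectedComponentsWithStats(m)
for i in range(1,n):
    if st[i,4]>100: print(ce[i],st[i],at_z(f,ce[i],0.097))
m=cv2.inRange(hsv,(50,100,50),(75,255,255)); n,l,st,ce=cv2.connectedComponentsWithStats(m)
for i in range(1,n):
    if st[i,4]>100: print('green',ce[i],st[i],at_z(f,ce[i],0.133))
s=telemetry.observe(); print(s['position'],s['tool_rot'],s['qpos'])
E
```

```text
t 13.0667 tcp [ 0.411 -0.255  0.211] [-3.14   0.     2.758] w 0.08530976727963416
stain_violet box [421. 206.  81.  85.] 0.2
buffer [272. 249.] 0.92 [ 0.523 -0.277]
buffer box [246. 232.  61. 105.] 0.62
oil_dropper [158. 244.] 0.85 [ 0.464 -0.405]
oil_dropper [272. 248.] 0.5 [ 0.522 -0.276]
oil_dropper box [141. 235.  28.  30.] 0.64
oil_dropper box [395. 132.  95.  96.] 0.3
green [300.503 110.705] [292 102  19  18 193] [ 0.368 -0.197  0.133]
green [272.752 315.294] [ 254  295   39   42 1210] [ 0.522 -0.276  0.133]
[ 0.414 -0.248  0.211] [3.141 0.    2.765] [ 0.204  0.301  0.266  1.972 -0.101  0.882  1.717]
```

View pics/w7.png

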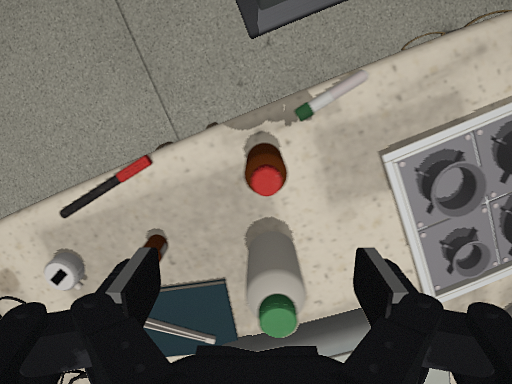

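The red-capped brown bottle (cap (267,180)) is below; buffer (278,316), dropper (152,250).

```bash
python3 - <<'E'
from h import *
f=grab('wrist'); hsv=cv2.cvtColor(f['color'],cv2.COLOR_RGB2HSV)
print(hsv[178,264])
r,g,b=[f['color'][...,i].astype(int) for i in range(3)]
m=((r>140)&(g<90)&(b<90)).astype('uint8'); n,l,st,ce=cv2.connectedComponentsWithStats(m)
for i in range(1,n):
    if st[i,4]>100: print(ce[i],st[i],at_z(f,ce[i],0.096))
s=telemetry.observe(); print(s['position'])
E
```

```text
[  1 180 180]
[129.28  167.752] [113 155  33  26 322] [ 0.362 -0.347  0.096]
[262.208 180.488] [247 165  31  30 664] [ 0.415 -0.244  0.096]
[ 0.414 -0.249  0.211]
```

Emit:
apply_moves(
  steps=[
    [0,0.1,1.5,0],
    [0,0.2,4,0],
    [0,0.2,6.5,0],
    [0,0.2,9,0],
    [0,0.2,11.5,0],
    [0,0.2,13.5,0],
    [0,0.2,15,0],
    [0,0.2,16.4,0],
    [0,0.2,17.2,0],
    [0,0.2,17.6,0],
  ],
)

```text
clock: 14.3
position: [0.4143, -0.2469, 0.0337]
tool_rot: [3.141, -0.001, 2.764]
force: [-0.0, 0.9, 0.8]
grip_width: 0.085
```

Emit:
apply_moves(
  steps=[
    [0,0,0,0],
    [0,0,0,0],
    [0,0,0,0],
    [0,0,0,0],
    [0,0,0,0],
    [0,0,0,0],
    [0,0,0,0],
    [0,0,0,0],
    [0,0,0,0],
    [0,0,0,0],
  ],
  claw=1,
)

```text
clock: 15.13
position: [0.4154, -0.2477, 0.0357]
tool_rot: [3.142, 0.002, 2.764]
force: [-1.4, 0.6, 12.2]
grip_width: 0.0386
```

Emit:
apply_moves(
  steps=[
    [0,0,-0.5,0],
    [0,0,-1.5,0],
    [0,0,-3,0],
    [0,0,-5,0],
    [0,0,-7,0],
    [0,0,-9,0],
    [0,0,-11,0],
    [0,0,-13,0],
    [0,0,-14,0],
    [0,0,-14.5,0],
  ],
)

```text
clock: 15.97
position: [0.4149, -0.2475, 0.1814]
tool_rot: [3.141, 0.002, 2.764]
force: [0.9, 0.3, -0.2]
grip_width: 0.0384
```

Emit:
apply_moves(
  steps=[
    [-0.1,1,0,0],
    [-0.3,3,0,0],
    [-0.6,5.5,0,0],
    [-0.9,8.3,0,0],
    [-1.2,11.3,0,0],
    [-1.5,14.3,0,0],
    [-1.7,17,0,0],
    [-1.9,19.2,0,0],
    [-2.1,20.7,0,0],
    [-2.2,21.3,0,0],
  ],
)

```text
clock: 16.8
position: [0.5138, -0.0544, 0.1784]
tool_rot: [3.142, -0.002, 2.767]
force: [0.0, 0.3, -0.9]
grip_width: 0.0383
```

Emit:
apply_moves(
  steps=[
    [0,0,0,0],
    [0,0,1,0],
    [0,0,2.5,0],
    [0,0,4,0],
    [0,0,5.5,0],
    [0,0,7,0],
    [0,0,8.2,0],
    [0,0,9.2,0],
    [0,0,9.7,0],
    [0,0,10,0],
  ],
)

```text
clock: 17.63
position: [0.5129, -0.0582, 0.0787]
tool_rot: [-3.141, -0.001, 2.763]
force: [-0.4, 0.5, -0.6]
grip_width: 0.0384
```

Emit:
apply_moves(
  steps=[
    [0,0,0.4,0],
    [0,0,0.8,0],
    [0,0,1.2,0],
    [0,0,1.6,0],
    [0,0,2,0],
    [0,0,2.4,0],
    [0,0,2.8,0],
    [0,0,3,0],
    [0,0,3.2,0],
    [0,0,3.3,0],
  ],
)

```text
clock: 18.47
position: [0.5134, -0.0576, 0.0463]
tool_rot: [-3.141, -0.0, 2.764]
force: [-0.1, -1.9, 0.0]
grip_width: 0.0385
```

No contact force; release and rise.

Emit:
apply_moves(
  steps=[
    [0,0,0,0],
    [0,0,0,0],
    [0,0,0,0],
    [0,0,0,0],
    [0,0,0,0],
    [0,0,0,0],
    [0,0,-0.5,0],
    [0,0,-1.5,0],
    [0,0,-3,0],
    [0,0,-5,0],
  ],
  claw=0,
)

```text
clock: 19.3
position: [0.5129, -0.0576, 0.0972]
tool_rot: [-3.141, -0.001, 2.764]
force: [0.5, -0.2, 0.9]
grip_width: 0.0854
```

Emit:
apply_moves(
  steps=[
    [0,0,-2,0],
    [0,0,-4,0],
    [0,0,-6,0],
    [0,0,-8.5,0],
    [0,0,-11,0],
    [0,0,-13,0],
    [0,0,-14,0],
    [0,0,-14,0],
    [0,0,-14,0],
    [0,0,-14,0],
  ],
)

```text
clock: 20.13
position: [0.513, -0.0574, 0.2358]
tool_rot: [-3.141, -0.001, 2.764]
force: [0.4, 0.6, 0.2]
grip_width: 0.0854
```

```bash
python3 - <<'E'
from h import *
f=look('w8.png',['stain_violet','buffer','oil_dropper'],z=.009)
print(shift([.463,-.410,.2]), shift([.520,-.278,.24]))
E
```

```text
t 20.1833 tcp [ 0.513 -0.057  0.236] [-3.141 -0.001  2.764] w 0.08550478866368098
stain_violet [389.   8.] 0.96 [0.411 0.139]
stain_violet [430.  76.] 0.96 [0.497 0.162]
stain_violet [336. 126.] 0.83 [0.513 0.043]
stain_violet box [318. 109.  58.  46.] 0.97
stain_violet box [374.   0.  65.  29.] 0.67
buffer [108. 227.] 0.86 [ 0.526 -0.269]
buffer [257. 155.] 0.16 [ 0.511 -0.056]
buffer box [ 31. 208. 100.  87.] 0.71
oil_dropper [  6. 219.] 0.64 [ 0.465 -0.399]
oil_dropper box [  0. 208.  16.  27.] 0.68
[ -8.329 -34.618   3.629] [ -8.754 -20.247  -0.377]
```

View pics/w8.png

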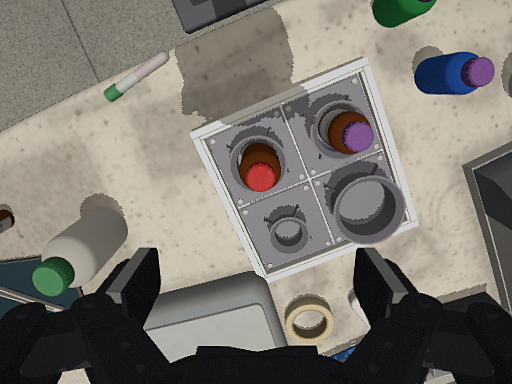

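Both stains stand in their holders (caps (262,177), (358,137)). Next the dropper.

Emit:
apply_moves(
  steps=[
    [-0.5,-2,0,0],
    [-1.3,-5.5,0,0],
    [-2.2,-9.3,0,0],
    [-3.1,-13.1,0,0],
    [-4,-16.9,0,0],
    [-4.9,-20.7,0.5,0],
    [-5.8,-24.5,1,0],
    [-6.7,-28.3,2,0],
    [-7.6,-31.8,2.8,0],
    [-8.3,-34.6,3,0],
  ],
)

```text
clock: 21.32
position: [0.4615, -0.4123, 0.2051]
tool_rot: [-3.141, -0.002, 2.762]
force: [0.4, 0.7, -0.2]
grip_width: 0.0852
```

Emit:
apply_moves(
  steps=[
    [0,0,0,0],
    [0,0,0,0],
    [0,0,0,0],
    [0,0,0.5,0],
    [0,0,1,0],
    [0,0,2,0],
    [0,0,3,0],
    [0,0,4,0],
    [0,0,4,0],
    [0,0,4,0],
  ],
)

```text
clock: 22.15
position: [0.4627, -0.4094, 0.1658]
tool_rot: [3.141, -0.001, 2.764]
force: [0.4, -0.8, 1.0]
grip_width: 0.0852
```

```bash
python3 - <<'E'
from h import *
f=look('w9.png',['oil_dropper','buffer'],z=0)
print(telemetry.observe()['qpos'])
for y in (-.405,-.408,-.411): print(y,[proj(f,[.463,y,z]) for z in (0,.05,.082)])
E
```

```text
t 22.2 tcp [ 0.463 -0.41   0.166] [-3.142 -0.     2.764] w 0.08502266230710717
oil_dropper [262. 167.] 0.58 [ 0.463 -0.404]
oil_dropper box [245. 155.  34.  39.] 0.66
buffer [398. 182.] 0.68 [ 0.53  -0.278]
buffer box [370. 152. 130. 102.] 0.79
[ 0.434  0.573  0.289  1.671 -0.195  0.925  1.99 ]
-0.405 [array([260.911, 167.13 ]), array([261.642, 179.273]), array([262.251, 189.412])]
-0.408 [array([258.155, 168.195]), array([258.428, 180.503]), array([258.655, 190.776])]
-0.411 [array([255.404, 169.259]), array([255.221, 181.731]), array([255.068, 192.137])]
```

View pics/w9.png

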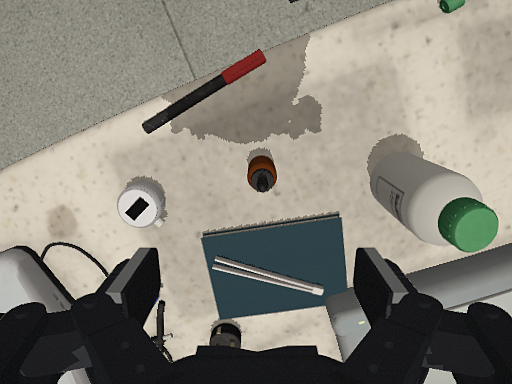

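Dropper at (262,175), jaw path clear (slate lies ahead, not beside).

Emit:
apply_moves(
  steps=[
    [0.1,0.2,1,0],
    [0.1,0.2,2.8,0],
    [0.1,0.2,4.8,0],
    [0.1,0.2,6.8,0],
    [0.1,0.2,8.8,0],
    [0.1,0.2,10.6,0],
    [0.1,0.2,12,0],
    [0.1,0.2,13,0],
    [0.1,0.2,13.7,0],
    [0.1,0.2,14,0],
  ],
)

```text
clock: 23.23
position: [0.4625, -0.4072, 0.0256]
tool_rot: [3.141, -0.001, 2.764]
force: [-1.1, -0.1, 0.1]
grip_width: 0.0854
```

Emit:
apply_moves(
  steps=[
    [0,0,0,0],
    [0,0,0,0],
    [0,0,0,0],
    [0,0,0,0],
    [0,0,0,0],
    [0,0,0,0],
    [0,0,0,0],
    [0,0,0,0],
    [0,0,0,0],
    [0,0,0,0],
  ],
  claw=1,
  force=40,
)

```text
clock: 24.07
position: [0.4632, -0.4077, 0.0271]
tool_rot: [-3.141, 0.001, 2.764]
force: [-0.2, 0.9, 6.4]
grip_width: 0.0172
```

Emit:
apply_moves(
  steps=[
    [0,0,-0.5,0],
    [0,0,-1.5,0],
    [0,0,-3,0],
    [0,0,-5,0],
    [0,0,-7,0],
    [0,0,-9,0],
    [0,0,-11,0],
    [0,0,-13,0],
    [0,0,-15,0],
    [0,0,-16,0],
  ],
)

```text
clock: 24.9
position: [0.4632, -0.4081, 0.1897]
tool_rot: [-3.141, 0.003, 2.764]
force: [0.2, -0.1, -0.9]
grip_width: 0.0167
```

```bash
python3 - <<'E'
from h import *
f=grab('wrist'); save(f,'w10.png'); print(shift([.610,-.0555,.186]))
im=cv2.imread('pics/w10.png')[130:384,130:390]; cv2.imwrite('pics/w10c.png',cv2.resize(im,None,fx=2,fy=2))
E
```

```text
[-0.577 38.2    0.411]
```

View pics/w10c.png

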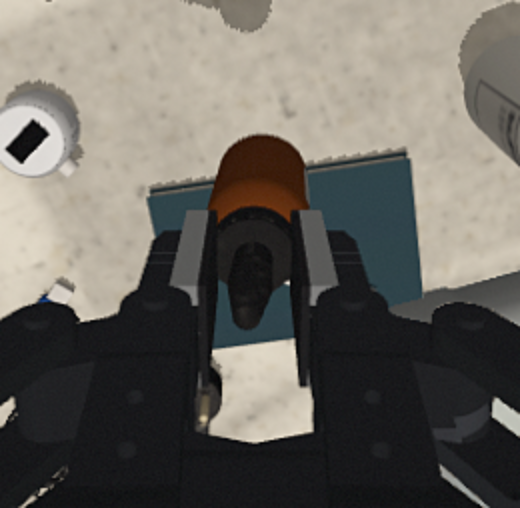

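```bash
python3 - <<'E'
from h import *
o=[]
s=telemetry.observe(); p=s['position']; print(p)
for c in('scene','side'):
    f=grab(c); save(f,c+'11.png'); im=cv2.cvtColor(f['color'],cv2.COLOR_RGB2BGR)
    u,v=proj(f,p).astype(int); a=cv2.resize(im[v-35:v+55,u-40:u+40],None,fx=5,fy=5,interpolation=2)
    for dz in (0,-.027): 
        q=(proj(f,p+[0,0,dz])-[u-40,v-35]+.5)*5; cv2.circle(a,tuple(q.astype(int)),4,(0,255,255),-1)
    o.append(a)
cv2.imwrite('pics/s11.png',np.hstack(o))
E
```

```text
[ 0.464 -0.408  0.19 ]
```

View pics/s11.png

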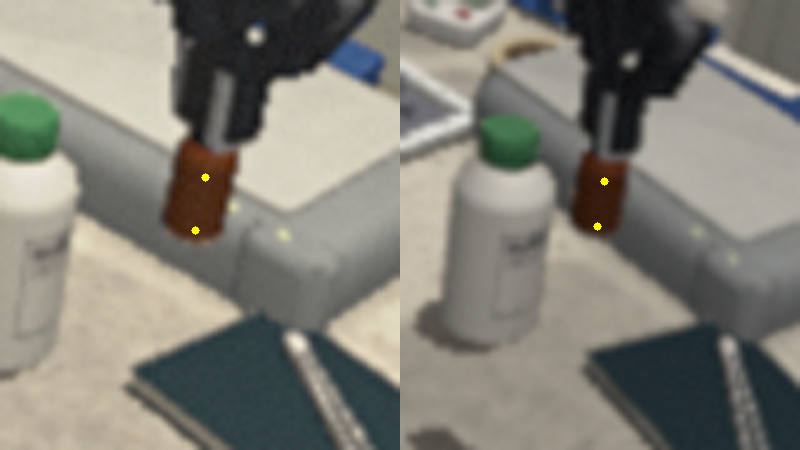

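The dropper hangs by its shoulder/collar, slightly tilted, its foot about 27 mm below the TCP as expected. The finger tips end about 14 mm above the TCP, so there is ample rim clearance. Carry it high over the buffer to S.

Emit:
apply_moves(
  steps=[
    [0,0.5,-1,0],
    [0,2,-2,0],
    [0,4.5,-3,0],
    [-0.1,7.5,-3,0],
    [-0.1,11,-3,0],
    [-0.2,14.5,-3,0],
    [-0.3,18,-3,0],
    [-0.3,21.5,-3,0],
    [-0.4,25,-3,0],
    [-0.4,28.5,-3,0],
  ],
)

```text
clock: 25.88
position: [0.5718, -0.1419, 0.2162]
tool_rot: [-3.141, -0.001, 2.764]
force: [0.2, -0.6, -0.8]
grip_width: 0.0171
```

Emit:
apply_moves(
  steps=[
    [0,3,0,0],
    [-0.1,5.5,0,0],
    [-0.1,7.5,1,0],
    [-0.2,8.8,2.5,0],
    [-0.2,9.4,4.5,0],
    [-0.2,9.5,6.5,0],
    [-0.2,9.5,8,0],
    [-0.2,9.5,9.5,0],
    [-0.2,9.5,10.5,0],
    [-0.2,9.5,11,0],
  ],
)

```text
clock: 26.72
position: [0.6077, -0.0562, 0.105]
tool_rot: [-3.141, -0.002, 2.764]
force: [0.6, -0.7, 0.3]
grip_width: 0.017
```

```bash
python3 - <<'E'
from h import *
f=grab('wrist'); save(f,'w12.png'); p=telemetry.observe()['position'];print(p,shift([.610,-.0555,.108]))
im=cv2.imread('pics/w12.png'); 
t=np.linspace(0,6.28,60)
for c,r,z in (([.610,-.0555],.0225,.036),([.610,-.0555],.0165,.009)):
    P=np.array([proj(f,[c[0]+r*np.cos(a),c[1]+r*np.sin(a),z]) for a in t])
    big=cv2.resize(im[100:300,150:370],None,fx=3,fy=3,interpolation=2) if 'big' not in dir() else big
    cv2.polylines(big,[((P-[150,100]+.5)*3).astype(int)],False,(0,255,255),1)
cv2.imwrite('pics/w12c.png',big)
E
```

```text
[ 0.608 -0.056  0.105] [-0.185  0.155 -0.313]
```

View pics/w12c.png

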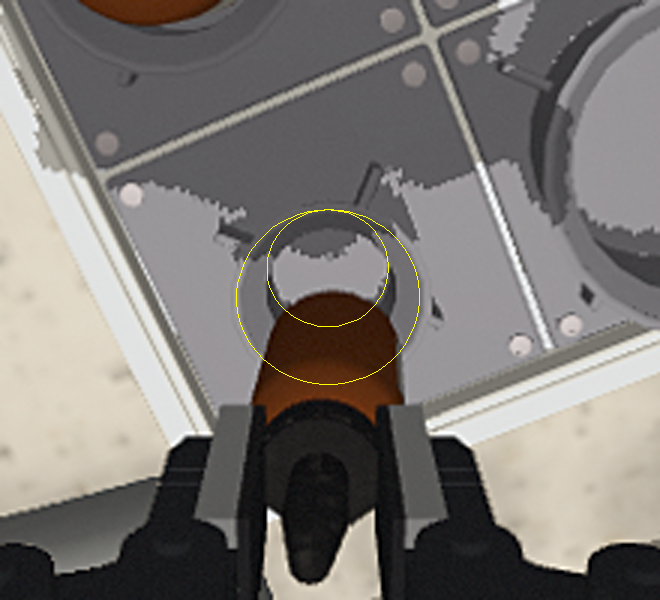

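Dropper foot lines up with the S bore (330,268 in the crop). Lower.

Emit:
apply_moves(
  steps=[
    [-0.1,0,0.5,0],
    [-0.2,0,1.2,0],
    [-0.2,0,2,0],
    [-0.2,0,2.8,0],
    [-0.2,0,3.4,0],
    [-0.2,0,3.9,0],
    [-0.2,0,4.3,0],
    [-0.2,0,4.6,0],
    [-0.2,0,4.9,0],
    [-0.2,0,5.1,0],
  ],
)

```text
clock: 27.6
position: [0.6105, -0.0572, 0.0554]
tool_rot: [-3.142, 0.0, 2.764]
force: [0.3, -0.3, -0.3]
grip_width: 0.017
```

Emit:
apply_moves(
  steps=[
    [0,0,0.2,0],
    [0,0,0.4,0],
    [0,0,0.6,0],
    [0,0,0.8,0],
    [0,0,0.9,0],
    [0,0,1,0],
    [0,0,1.1,0],
    [0,0,1.2,0],
    [0,0,1.3,0],
    [0,0,1.4,0],
  ],
)

```text
clock: 28.43
position: [0.6104, -0.0572, 0.0415]
tool_rot: [-3.142, 0.0, 2.764]
force: [0.6, -0.1, -0.1]
grip_width: 0.0169
```

Emit:
apply_moves(
  steps=[
    [0,0,0.1,0],
    [0,0,0.2,0],
    [0,0,0.25,0],
    [0,0,0.3,0],
    [0,0,0.35,0],
    [0,0,0.4,0],
    [0,0,0.4,0],
    [0,0,0.4,0],
    [0,0,0.4,0],
    [0,0,0.4,0],
  ],
)

```text
clock: 29.27
position: [0.6105, -0.0572, 0.0376]
tool_rot: [3.142, 0.0, 2.764]
force: [-0.1, 0.1, 0.3]
grip_width: 0.0171
```

Emit:
apply_moves(
  steps=[
    [0,0,0,0],
    [0,0,0,0],
    [0,0,0,0],
    [0,0,0,0],
    [0,0,0,0],
    [0,0,0,0],
    [0,0,-0.5,0],
    [0,0,-1.5,0],
    [0,0,-3,0],
    [0,0,-5,0],
  ],
  claw=0,
)

```text
clock: 30.1
position: [0.6099, -0.0573, 0.0882]
tool_rot: [-3.141, -0.001, 2.764]
force: [-0.1, 0.1, 0.7]
grip_width: 0.0857
```

Emit:
apply_moves(
  steps=[
    [0,0,-2,0],
    [0,0,-4,0],
    [0,0,-6,0],
    [0,0,-8.5,0],
    [0,0,-11,0],
    [0,0,-13,0],
    [0,0,-15,0],
    [0,0,-15.5,0],
    [0,0,-15.5,0],
    [0,0,-15.5,0],
  ],
)

```text
clock: 30.93
position: [0.6102, -0.0572, 0.2426]
tool_rot: [3.141, 0.0, 2.764]
force: [-0.7, -0.5, 0.0]
grip_width: 0.0857
```

```bash
python3 - <<'E'
from h import *
f=look('w13.png',['oil_dropper','buffer'],z=.009)
print(shift([.521,-.278,.245]))
im=cv2.imread('pics/w13.png')[60:330,100:400]; cv2.imwrite('pics/w13c.png',cv2.resize(im,None,fx=2,fy=2,interpolation=2))
E
```

```text
t 30.9833 tcp [ 0.61  -0.057  0.242] [-3.141 -0.001  2.764] w 0.08510095117635376
oil_dropper [257. 154.] 0.89 [ 0.608 -0.056]
oil_dropper [305.  47.] 0.73 [0.514 0.039]
oil_dropper box [246. 144.  27.  32.] 0.88
buffer [ 73. 159.] 0.89 [ 0.528 -0.271]
buffer box [  0. 137.  94.  72.] 0.58
[  0.138 -23.806  -0.305]
```

View pics/w13c.png

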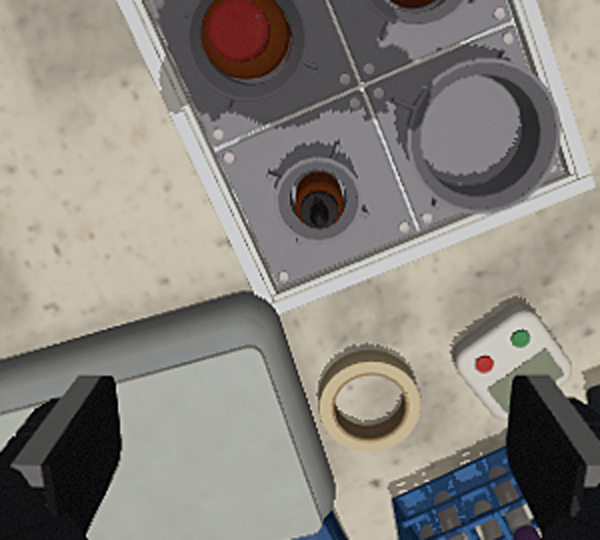

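Dropper stands in S (crop (320,200)). Now the buffer.

Emit:
apply_moves(
  steps=[
    [0,-0.8,-0.5,0],
    [0,-2.5,-1,0],
    [0,-5,-1.5,0],
    [0,-8,-1.5,0],
    [0,-11.5,-1.5,0],
    [0,-15,-1.5,0],
    [0.1,-18.5,-1.5,0],
    [0.1,-21.3,-1.5,0],
    [0.1,-23,-1.5,0],
    [0.1,-23.8,-1.5,0],
  ],
)

```text
clock: 32.02
position: [0.5199, -0.2814, 0.2579]
tool_rot: [-3.141, 0.0, 2.76]
force: [-0.6, -0.1, -0.5]
grip_width: 0.0854
```

```bash
python3 - <<'E'
from h import *
cams.grab_frame('wrist');cams.grab_frame('wrist')
f=grab('wrist'); save(f,'w14.png'); hsv=cv2.cvtColor(f['color'],cv2.COLOR_RGB2HSV)
m=cv2.inRange(hsv,(50,100,50),(75,255,255)); n,l,st,ce=cv2.connectedComponentsWithStats(m)
for i in range(1,n):
    if st[i,4]>100: print('green',ce[i],st[i],at_z(f,ce[i],0.132))
s=telemetry.observe(); print(s['position'],s['tool_rot'],s['qpos'])
for d in cams.pinpoint('wrist','buffer'): print(d, at_z(f,d['uv'],0))
E
```

```text
green [288.915  10.87 ] [281   2  17  18 177] [ 0.402 -0.204  0.132]
green [261.171 181.661] [ 243  163   38   39 1026] [ 0.526 -0.277  0.132]
[ 0.522 -0.278  0.258] [ 3.141 -0.     2.763] [ 0.165  0.435  0.318  1.647 -0.15   1.084  1.718]
{'uv': [261.4, 157.9], 'score': 0.93} [ 0.529 -0.276  0.   ]
```

Emit:
apply_moves(
  steps=[
    [-0.4,0.1,1.5,0],
    [-0.4,0.1,4,0],
    [-0.4,0.1,6.5,0],
    [-0.4,0.1,9,0],
    [-0.4,0.1,11.5,0],
    [-0.4,0.1,13.8,0],
    [-0.4,0.1,15.6,0],
    [-0.4,0.1,17,0],
    [-0.4,0.1,18,0],
    [-0.4,0.1,18.5,0],
  ],
)

```text
clock: 33.05
position: [0.526, -0.2771, 0.0713]
tool_rot: [3.141, -0.001, 2.765]
force: [-0.2, 0.4, -0.0]
grip_width: 0.0855
```

Emit:
apply_moves(
  steps=[
    [0,0,0.1,0],
    [0,0,0.2,0],
    [0,0,0.3,0],
    [0,0,0.4,0],
    [0,0,0.5,0],
    [0,0,0.6,0],
    [0,0,0.7,0],
    [0,0,0.8,0],
    [0,0,0.85,0],
    [0,0,0.85,0],
  ],
)

```text
clock: 33.88
position: [0.5257, -0.2786, 0.064]
tool_rot: [-3.142, -0.0, 2.764]
force: [0.0, -0.1, 0.3]
grip_width: 0.085
```

Emit:
apply_moves(
  steps=[
    [0,0,0.05,0],
    [0,0,0.1,0],
    [0,0,0.15,0],
    [0,0,0.2,0],
    [0,0,0.2,0],
    [0,0,0.2,0],
    [0,0,0.2,0],
    [0,0,0.2,0],
    [0,0,0.2,0],
    [0,0,0.2,0],
  ],
)

```text
clock: 34.72
position: [0.5258, -0.2786, 0.0621]
tool_rot: [-3.142, 0.0, 2.764]
force: [-0.5, 0.1, -0.0]
grip_width: 0.0853
```

Emit:
apply_moves(
  steps=[
    [0,0,0,0],
    [0,0,0,0],
    [0,0,0,0],
    [0,0,0,0],
    [0,0,0,0],
    [0,0,0,0],
    [0,0,0,0],
    [0,0,0,0],
    [0,0,0,0],
    [0,0,0,0],
  ],
  claw=1,
  force=60,
)

```text
clock: 35.55
position: [0.5265, -0.2787, 0.0629]
tool_rot: [3.141, 0.001, 2.764]
force: [-0.4, 1.9, 11.3]
grip_width: 0.0554
```

Emit:
apply_moves(
  steps=[
    [0,0,-0.3,0],
    [0,0,-1,0],
    [0,0,-2,0],
    [0,0,-3.5,0],
    [0,0,-5.5,0],
    [0,0,-7.5,0],
    [0,0,-9.5,0],
    [0,0,-11.5,0],
    [0,0,-13,0],
    [0,0,-13.5,0],
  ],
)

```text
clock: 36.38
position: [0.5265, -0.2792, 0.2001]
tool_rot: [-3.142, 0.003, 2.763]
force: [-0.0, -0.4, -2.6]
grip_width: 0.0555
```

```bash
python3 - <<'E'
from h import *
o=[]
s=telemetry.observe(); p=s['position']; print(p,s['force'],s['grip_width'],shift([.609,.0405,.1975]))
for c in('scene','wrist'):
    f=grab(c); im=cv2.cvtColor(f['color'],cv2.COLOR_RGB2BGR)
    if c=='wrist': a=im[134:334,150:370]; a=cv2.resize(a,(440,400))
    else:
        u,v=proj(f,p).astype(int); a=cv2.resize(im[v-45:v+55,u-45:u+45],(360,400),interpolation=2)
        q=(proj(f,p-[0,0,.063])-[u-45,v-45]+.5)*4; cv2.circle(a,tuple(q.astype(int)),4,(0,255,255),-1)
    o.append(a)
cv2.imwrite('pics/s15.png',np.hstack(o))
E
```

```text
[ 0.526 -0.279  0.2  ] [-0.034 -0.411 -2.615] 0.055468235445839634 [ 4.132 32.758  0.246]
```

View pics/s15.png

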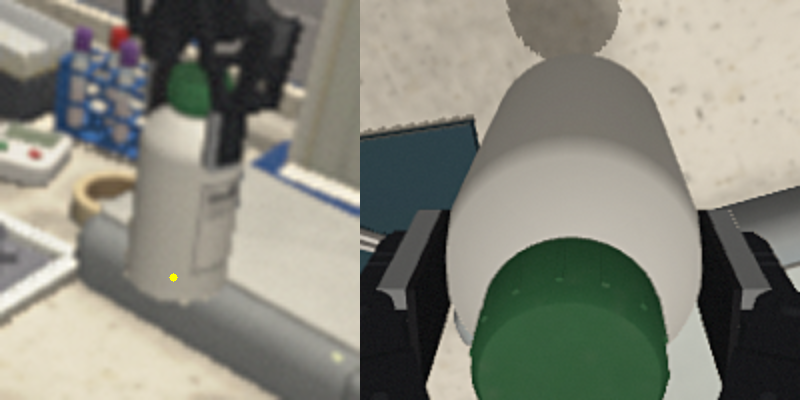

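Buffer held upright. Carry to L.

Emit:
apply_moves(
  steps=[
    [0.1,0.8,-0.5,0],
    [0.3,2.5,-1,0],
    [0.7,5.5,-1,0],
    [1.1,8.8,-1,0],
    [1.5,12.2,-1,0],
    [1.9,15.6,-1,0],
    [2.3,19,-1,0],
    [2.8,22.5,-1,0],
    [3.2,25.8,-1,0],
    [3.6,28.8,-1,0],
  ],
)

```text
clock: 37.32
position: [0.5982, 0.0054, 0.2062]
tool_rot: [-3.141, -0.002, 2.765]
force: [0.5, 0.4, -1.8]
grip_width: 0.0552
```

Emit:
apply_moves(
  steps=[
    [0.2,1.7,0,0],
    [0.4,3,0,0],
    [0.5,3.7,0,0],
    [0.5,3.9,0.5,0],
    [0.5,3.9,1.5,0],
    [0.5,3.9,2.8,0],
    [0.5,3.9,4,0],
    [0.5,3.9,5,0],
    [0.5,3.9,5.7,0],
    [0.5,3.9,6,0],
  ],
)

```text
clock: 38.15
position: [0.6077, 0.0398, 0.1457]
tool_rot: [-3.141, -0.001, 2.763]
force: [0.3, 0.0, -3.1]
grip_width: 0.0555
```

```bash
python3 - <<'E'
from h import *
f=grab('wrist'); save(f,'w16.png'); p=telemetry.observe()['position'];print(p,shift([.609,.04,.15]))
im=cv2.imread('pics/w16.png'); big=cv2.resize(im,None,fx=1.5,fy=1.5,interpolation=2)
t=np.linspace(0,6.28,60)
for c,r,z in (([.609,.04],.039,.052),([.609,.04],.033,.009)):
    P=np.array([proj(f,[c[0]+r*np.cos(a),c[1]+r*np.sin(a),z]) for a in t])
    cv2.polylines(big,[((P+.5)*1.5).astype(int)],False,(0,255,255),1)
cv2.imwrite('pics/w16c.png',big)
E
```

```text
[0.608 0.04  0.146] [-0.108  0.045 -0.419]
```

View pics/w16c.png

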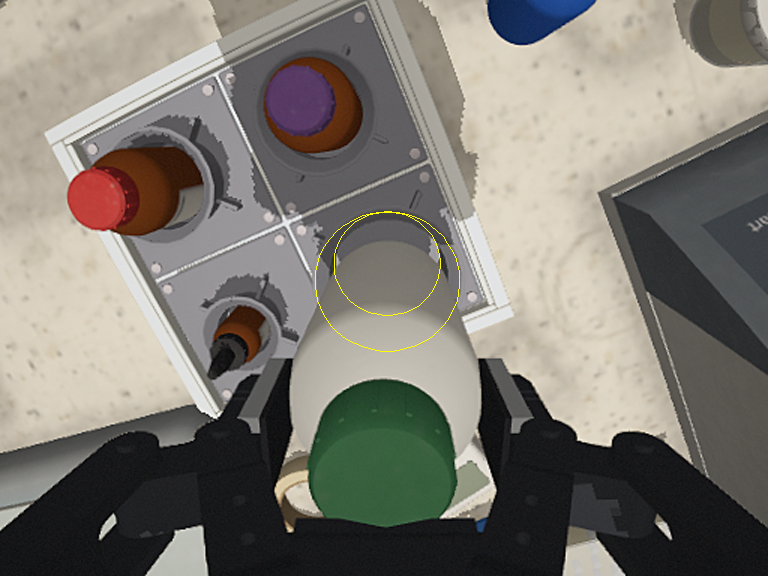

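That was the 16th and last view: the buffer is centred over L (rim (388,281)), and the other three are seated. Lower.

Emit:
apply_moves(
  steps=[
    [-0.1,0.05,0.5,0],
    [-0.1,0.05,1.2,0],
    [-0.1,0.05,2,0],
    [-0.1,0.05,2.7,0],
    [-0.1,0.05,3.3,0],
    [-0.1,0.05,3.8,0],
    [-0.1,0.05,4.3,0],
    [-0.1,0.05,4.7,0],
    [-0.1,0.05,5,0],
    [-0.1,0.05,5.2,0],
  ],
)

```text
clock: 39.03
position: [0.6094, 0.0405, 0.0948]
tool_rot: [-3.142, -0.0, 2.764]
force: [-0.7, -0.2, -3.2]
grip_width: 0.0554
```

Emit:
apply_moves(
  steps=[
    [0,0,0.2,0],
    [0,0,0.4,0],
    [0,0,0.6,0],
    [0,0,0.8,0],
    [0,0,1,0],
    [0,0,1.2,0],
    [0,0,1.4,0],
    [0,0,1.6,0],
    [0,0,1.7,0],
    [0,0,1.8,0],
  ],
)

```text
clock: 39.87
position: [0.6094, 0.0405, 0.0769]
tool_rot: [-3.142, -0.0, 2.764]
force: [-0.4, -0.1, -2.0]
grip_width: 0.0553
```

No contact, 5 mm to the floor. Down the last millimetres, then release.

Emit:
apply_moves(
  steps=[
    [0,0,0.05,0],
    [0,0,0.1,0],
    [0,0,0.15,0],
    [0,0,0.2,0],
    [0,0,0.25,0],
    [0,0,0.3,0],
    [0,0,0.35,0],
    [0,0,0.35,0],
    [0,0,0.35,0],
    [0,0,0.35,0],
  ],
)

```text
clock: 40.7
position: [0.6094, 0.0405, 0.0736]
tool_rot: [-3.142, 0.0, 2.764]
force: [-0.3, -0.1, -3.0]
grip_width: 0.055
```

Emit:
apply_moves(
  steps=[
    [0,0,0,0],
    [0,0,0,0],
    [0,0,0,0],
    [0,0,0,0],
    [0,0,0,0],
    [0,0,0,0],
    [0,0,-0.5,0],
    [0,0,-1.5,0],
    [0,0,-3,0],
    [0,0,-5,0],
  ],
  claw=0,
)

```text
clock: 41.53
position: [0.6089, 0.0404, 0.1242]
tool_rot: [-3.141, -0.001, 2.764]
force: [-0.5, 0.3, 0.5]
grip_width: 0.0856
```

Emit:
apply_moves(
  steps=[
    [0,0,-2,0],
    [0,0,-4,0],
    [0,0,-6,0],
    [0,0,-8.5,0],
    [0,0,-11,0],
    [0,0,-13,0],
    [0,0,-15,0],
    [0,0,-15.5,0],
    [0,0,-15.5,0],
    [0,0,-15.5,0],
  ],
)

```text
clock: 42.37
position: [0.6092, 0.0405, 0.2786]
tool_rot: [3.141, 0.0, 2.764]
force: [-0.4, -0.0, -0.9]
grip_width: 0.0853
```

```bash
python3 - <<'E'
from h import *
f=look('w17.png',['oil_dropper','buffer','stain_violet','cup_a'],z=.009)
hsv=cv2.cvtColor(f['color'],cv2.COLOR_RGB2HSV)
r,g,b=[f['color'][...,i].astype(int) for i in range(3)]
for nm,m,z in (('green cap',cv2.inRange(hsv,(50,100,50),(75,255,255)),.141),('violet',cv2.inRange(hsv,(125,80,60),(160,255,255)),.106),('red',((r>120)&(g<90)&(b<90)).astype('uint8'),.106)):
    n,l,st,ce=cv2.connectedComponentsWithStats(m)
    for i in range(1,n):
        if st[i,4]>100: print(nm,ce[i],at_z(f,ce[i],z))
c=grab('scene')
for n in NAMES:
    for d in cams.pinpoint('scene',n)[:4]: print('scene',n,round(d['score'],2),at_z(c,d['uv'],0 if 'cup' in n else .009)[:2])
E
```

```text
t 42.4167 tcp [0.609 0.041 0.278] [-3.141 -0.001  2.764] w 0.08533826722631531
oil_dropper [190. 177.] 0.97 [ 0.609 -0.057]
oil_dropper [192. 177.] 0.16 [ 0.61  -0.053]
oil_dropper box [172. 170.  30.  27.] 0.66
buffer box [230. 130.  57.  68.] 0.87
stain_violet [318.  32.] 0.76 [0.5   0.163]
stain_violet [227.  81.] 0.72 [0.513 0.039]
stain_violet box [301.   0.  53.  47.] 0.72
stain_violet box [204.  58.  44.  39.] 0.64
stain_violet box [114.  64.  94.  94.] 0.38
cup_a [419.  35.] 0.56 [0.547 0.282]
cup_a [228.  81.] 0.26 [0.513 0.04 ]
cup_a box [398.   0.  74.  59.] 0.64
green cap [27.782 54.282] [ 0.43  -0.109  0.141]
green cap [257.963 174.166] [0.609 0.042 0.141]
violet [336.38   13.389] [0.5   0.164 0.106]
violet [220.475  75.942] [0.513 0.041 0.106]
violet [315.    326.341] [0.82  0.034 0.106]
violet [285.588 338.84 ] [ 0.824 -0.006  0.106]
red [134.304 116.353] [ 0.515 -0.055  0.106]
scene oil_dropper 0.71 [ 0.607 -0.062]
scene stain_violet 0.97 [0.399 0.135]
scene stain_violet 0.83 [0.484 0.162]
scene buffer 0.63 [0.603 0.039]
scene holder_small 0.75 [ 0.505 -0.063]
scene holder_small 0.64 [ 0.601 -0.073]
scene holder_medium_1 0.67 [0.499 0.022]
scene holder_medium_1 0.56 [ 0.517 -0.057]
scene holder_large 0.56 [0.612 0.052]
scene holder_large 0.45 [0.616 0.033]
scene cup_a 0.75 [0.546 0.288]
scene cup_a 0.73 [0.45  0.403]
```

```bash
python3 -c "
from h import *
print(workorder.job_done(), telemetry.observe()['clock'])"
```

```text
the job is handed in; nothing more can be done
the job is handed in; nothing more can be done
```

All four bottles are in the drip tray and I handed the job in at about 42.6 s of the 96 s limit; no verdict came back. I put the violet stain in holder M1, the red stain in M2, the dropper in the smallest holder and the buffer in the largest. The gripper had released and risen clear before hand-in.

**Last checks:**

| Thing | Measured position (m) | Reference (m) |
|---|---|---|
| Violet stain cap | (0.513, 0.041) | M1 (0.513, 0.0385) |
| Red stain cap | (0.515, -0.055) | M2 (0.514, -0.0575) |
| Dropper foot | (0.609, -0.057) | smallest (0.610, -0.056) |
| Buffer cap | (0.609, 0.042) | largest (0.609, 0.040) |
| Cups, scene camera | (0.546, 0.288) and (0.450, 0.403) | start (0.556, 0.292) and (0.454, 0.402) |

- **Depth and tilt:** I judged both from the arm height at release (1.5 to 2 mm above the holder floor) and from pictures. I did not measure them directly.
- **Buffer:** I had used all my picture views before releasing it, so its final state was checked by cap position only.

**What went less smoothly:**
- **M1:** the violet bottle first pressed sideways on the holder wall with about 17 N. I moved it 3–4 mm and it then went down freely.
- **Dropper:** it was gripped at the shoulder or collar and hung slightly tilted. It looked upright once it was in its holder.
- **Camera disagreement:** the scene and wrist readings of the holders differed by up to about 15 mm. I relied on the wrist camera and the contact forces.

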